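# Set the sample carriage in the nail lamp and start it

## Task

Cure the nail samples: with the fingertips, push the carriage's pink plate all the way in towards the white lamp until it meets its stop, then let it go so that it springs back and latches at the half-way catch. Once it is latched, press the green start button fully down and let it come up again. Only push and press; leave the bottles and the jar where they stand, and finish clear of everything.

Things in the scene. Friction and masses are not known exactly. Their poses are not given: they have to be found in the camera images.
- lamp: White tunnel-shaped nail lamp on a flat 12 mm thick base, fixed. Origin: on the table below the push plate's outer face at rest. x axis: the way the carriage is pushed (into the lamp), z up. Base x -20 to 365, y +-45 mm; housing x 175 to 355, y +-110, 115 mm tall; button ledge x 65 to 175, y 45 to 125. Brass roller and catch beside the carriage, below 29 mm.
- push_face (a point): Centre of the outer face (to be pushed) of the carriage's upright pink plate; axes as the lamp's: push along +x. Plate 64 mm wide (y), 12 mm thick, from 30 to 66 mm above the table, this point at 48 mm; moves with the carriage. Space before it (-x) is free. Behind it an aluminium tongue, top at 24 mm, leads to the tray of nail samples (39 mm high).
- carriage (a joint): Slide of the carriage, m: 0 at rest (sprung out), 0.09 at its inner stop, 0.05 latched at the half-way catch. Spring 3.2 N at 0, 6.8 N at 0.09; damping 22 N s/m; the catch adds up to about 2 N between 0.02 and 0.05. Let go from beyond 0.065 it runs back in about 0.5 s and is caught at 0.05; let go before that it may go back to 0.
- start (a joint): Green start button, m: 0 up, 0.006 fully down; sprung, about 5 N when fully down, rises when let go.
- start_top (a point): Centre of the top of the green start button (28 mm across, 34 mm above the table, in a grey 44 mm round housing 24 mm high on the lamp's ledge). Pressed straight down.
- polish_nude: Loose gel polish bottle, beige with a copper cap, 36 mm across, 93 mm tall; origin under its centre. Leave alone.
- polish_red: Loose gel polish bottle, dark red with a black cap, 36 mm across, 93 mm tall; origin under its centre. Leave alone.
- gel_jar: Loose dark brown jar with a beige lid, 50 mm across, 38 mm tall; origin under its centre. Leave alone.

How it is judged:
By the outcome, as a careful person would: the job done as asked, in the order asked, and still so for the second after the job is handed in, with the robot touching nothing.
It also fails if it takes over 42 s, if anything falls off the work surface, if the arm or the gripper's body presses on something with over 40 N, if the wrist force passes 120 N, or if a joint passes its speed limit or range.

## Robot

A 6-joint arm with a two-finger parallel gripper is mounted at the origin on the work surface. World frame = base frame: x ahead of the robot, y to its left, z up, the work surface at z = 0. Lengths are in m, angles in rad, forces in N, time in s.
With the tool pointing down it reaches from about 0.3 to 0.775 m from the base axis. Payload 14.6 kg.
Tool frame: the origin (TCP) lies on the centre line of the jaws, within the pads' length; the fingertips stand 25 mm ahead of it and the grasp point (between the pads) lies 6 mm ahead of it (ctrl.tip_reach is the distance from the TCP to the fingertips, in m); z points along the fingers, y is the line along which they close (so a half turn about z gives the same grasp; the last joint's range is limited). The gripper opens to 94 mm and grips with 3 to 60 N. Pads are 16 mm wide; open, the fingers measure 119 mm over their backs; the gripper's body (75 mm by 177 mm) begins 78 mm behind the grasp point.
Start: joints at [1.237, 0.3, 1.521, -0, 1.321, -0.067], TCP at [0.145, 0.531, 0.23] pointing down, gripper open.
Joint ranges: [-3.03, 3.03], [-0.79, 2.21], [0.23, 2.52], [-1.04, 4.18], [0, 3.07], [-2.55, 2.55]. Speed limits (rad/s): [2.22, 2.22, 2.57, 3.14, 3.14, 3.14].

## Interface

Orientations are given as [roll, pitch, yaw] about the fixed x, y, z axes, in that order (R = Rz(yaw) Ry(pitch) Rx(roll)).
In Python, from station import ctrl gives the robot as it stands. The module is installed in compiled form; this text tells all that it offers.
- The arm moves only by the tool apply_moves, never from a script. Its argument "deltas" is a list of rows, each a list of 7 numbers: the closure in counts, from 0 (fully open) to 255 (shut), then the shift along the world's x, y, z in cm, then the turn, a rotation vector about the world's x, y, z in rad. In form: [[jaw, tx, ty, tz, ax, ay, az], ...]. A call has 1 to 10 rows; each row shifts and turns the commanded pose from where the row before left it; what a row does not reach is not made up. A row lasts 1/10 s, in which the tool goes at most 50 mm and 8.59 degrees, less where a joint would pass 70% of its speed; a pose out of reach is approached as far as the arm can. A call with a gripper value outside its range is refused whole. The fingers move at their own pace and stop on an object; "grip_force" is the grip in N (left out, the last holds). Time passes only in rows, so rows that do not move let the fingers close. It gives the time, the measured TCP pose, the force, the opening and the grip force at its end, in the units of the state.
- ctrl.get_obs(): the state, without advancing time (a new reading comes with each control period).
- ctrl.camera(name): name is "scene" or "side" or "wrist"; returns a dict with "img" (480x640x3 uint8, red, green, blue), "K" (3x3 intrinsics, pixels), "pose" (4x4, takes a point from camera to world coordinates); the wrist camera has in their place "hand_eye" (4x4, takes a point from camera to tool coordinates, whose origin is the TCP and whose axes are the flange's). Camera axes: x right, y up, looking along -z (the intrinsics and any distortion apply to the point x, -y, -z); pixel columns grow to the right and rows downward; lengths in m; the calibration is good to about 2 mm. A picture is of the moment at which its call begins: read the wrist's pose just before it. There is no depth.
- ctrl.hand_in(): hands the job in; it is judged then, once.
The state is a dict: "time_s": time; "qpos": joint angles; "joint_vel": joint speeds; "tau": joint torques, N m; "ee_pos": TCP position; "eef_rot": TCP orientation; "force": force on the tool from outside, world axes, zero at the start; "moment": the same for the moment, N m; "grip_width": finger opening in m; "grip_force": force on a finger pad.
Only numpy, scipy, OpenCV 4.12 (cv2) and the standard library are available. Lean on these libraries where they do the work, as an engineer would, in place of code of your own. Each camera call takes 0.05 s, during which the arm holds its last target. There are 200 camera calls.

## Working session

There is one attempt and no reset: what is moved stays moved. The work goes in short steps, Python scripts to look and compute and a tool call to move; the robot and the scene stay as the last step left them, time stands still between calls to the robot, and variables do not carry over. Pictures are saved under pics/ and viewed, at most 10 in all, crops included, and the job is handed in when it is done.

Besides the shell and the picture viewer there is one more tool, called after "Emit:" by a JSON object that holds its "name" and its "arguments". apply_moves: Moves the arm, as the interface text tells. Its arguments: {"type":"object","properties":{"deltas":{"type":"array"},"grip_force":{"type":"number"}},"required":["deltas"]}

```bash
mkdir -p pics; cat > h.py <<'E'
import numpy as np, cv2
from station import ctrl
from scipy.spatial.transform import Rotation as R
def snap(n,f):
    o=ctrl.get_obs(); c=ctrl.camera(n); cv2.imwrite('pics/'+f,c['img'][:,:,::-1])
    if n=='wrist':
        T=np.eye(4);T[:3,:3]=R.from_euler('xyz',o['eef_rot']).as_matrix();T[:3,3]=o['ee_pos'];c['pose']=T@c['hand_eye']
    np.savez('pics/'+f+'.npz',**{k:v for k,v in c.items() if isinstance(v,np.ndarray)},dist=np.array(c.get('dist',c.get('distortion',[0]*5)),float))
    return c
def ray(c,u,v):
    d=c['dist'] if 'dist' in c else np.zeros(5)
    p=cv2.undistortPoints(np.array([[[u,v]]],float),c['K'],d)[0,0]
    return c['pose'][:3,3], c['pose'][:3,:3]@np.array([p[0],-p[1],-1])
def plane(c,u,v,z):
    o,d=ray(c,u,v); return o+d*(z-o[2])/d[2]
def tri(a,b):
    (o,d),(p,e)=a,b; s=np.linalg.lstsq(np.c_[d,-e],p-o,rcond=None)[0]
    x,y=o+d*s[0],p+e*s[1]; return (x+y)/2,np.linalg.norm(x-y)
E
python3 - <<'E'
from h import *
a=[snap(n,n+'1.png') for n in('scene','side')]
print(a[0].keys(),ctrl.get_obs(),ctrl.tip_reach)
for c in a: print(c['pose'],c['K'])
E
```

```text
dict_keys(['img', 'K', 'pose']) {'time_s': 0.1, 'qpos': array([ 1.23739052e+00,  3.00367466e-01,  1.52151873e+00, -6.52602073e-06,
        1.32072517e+00, -6.66049488e-02]), 'joint_vel': array([-6.89840396e-05, -1.34808916e-03, -2.42323700e-03,  1.71660798e-03,
        1.06744858e-03,  2.16559805e-04]), 'tau': array([-8.79499948e-04, -5.32643759e+01, -3.53282619e+01,  7.08722323e-02,
        2.33949552e-02, -7.68922837e-05]), 'ee_pos': array([0.14494162, 0.53033342, 0.22996955]), 'eef_rot': array([-3.14057578e+00, -6.14938218e-05,  2.87479338e+00]), 'force': array([0.55286962, 0.62281889, 0.92974936]), 'moment': array([ 0.02133984, -0.04715229,  0.01124068]), 'grip_force': 0.0, 'grip_width': 0.09422213409823971} 0.025
[[-0.03195198 -0.77898979  0.62622199  1.11535221]
 [ 0.99935141 -0.01448847  0.03296737  0.15577777]
 [-0.01660825  0.6268692   0.77894748  0.77776277]
 [ 0.          0.          0.          1.        ]] [[603.06012468   0.         316.8441143 ]
 [  0.         603.06012468 250.28189869]
 [  0.           0.           1.        ]]
[[-0.99711088  0.05336654 -0.05405461  0.5074044 ]
 [-0.07559939 -0.76644754  0.63784237  0.60431044]
 [-0.00739058  0.64008607  0.76826767  0.65928125]
 [ 0.          0.          0.          1.        ]] [[602.02363239   0.         328.24203232]
 [  0.         602.02363239 240.60457182]
 [  0.           0.           1.        ]]
```

View pics/scene1.png

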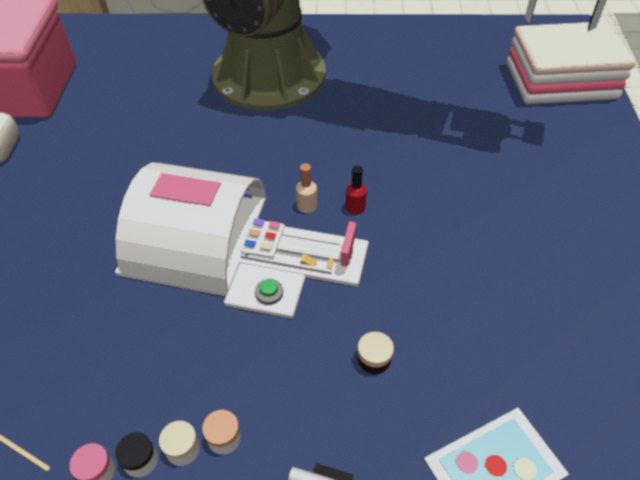

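View pics/side1.png

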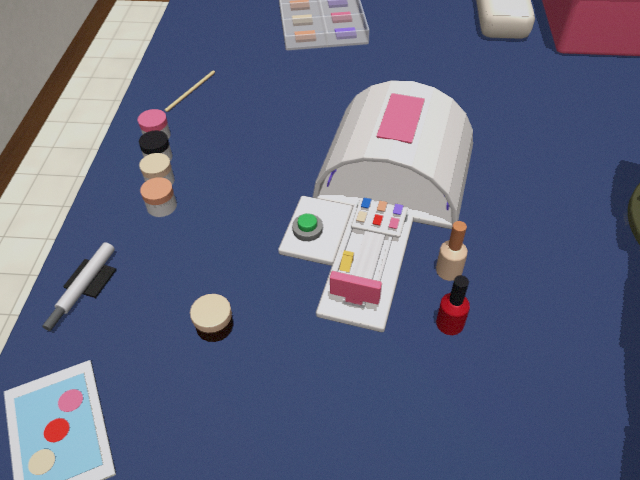

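The scene view has the pink plate at about (348,243), the green button at (269,290) and the lamp at (190,230). The side view shows the plate's outer face at (355,289) and the button at (307,223). The two bottles stand on the robot's side of the plate and the jar on the far side.

```bash
python3 - <<'E'
from h import *
C={n:dict(np.load(f'pics/{n}1.png.npz')) for n in('scene','side')}
def blobs(n,kind,box):
    im=C[n]['img'];h=cv2.cvtColor(im,cv2.COLOR_RGB2HSV).astype(int);H,S,V=h[...,0],h[...,1],h[...,2]
    m=((H>45)&(H<80)&(S>120)) if kind=='g' else ((H>160)&(S>90)&(V>90))
    k=np.zeros(m.shape,bool);x0,y0,x1,y1=box;k[y0:y1,x0:x1]=1
    cs,_=cv2.findContours((m&k).astype(np.uint8),cv2.RETR_EXTERNAL,cv2.CHAIN_APPROX_NONE)
    return max(cs,key=cv2.contourArea)
cen={}
for n,bg,bp in(('scene',(240,270,300,310),(330,215,365,275)),('side',(285,200,330,245),(320,262,392,315))):
    g=blobs(n,'g',bg);M=cv2.moments(g);cen[n]=(M['m10']/M['m00'],M['m01']/M['m00'])
    print(n,'green',cen[n],plane(C[n],*cen[n],.033))
    p=blobs(n,'p',bp);q=cv2.approxPolyDP(p,3,True)[:,0];print('plate poly',q.tolist(),cv2.minAreaRect(p))
    for z in(.03,.066):
        print(z,[plane(C[n],*x,z).round(4).tolist() for x in q.astype(float)])
print(tri(ray(C['scene'],*cen['scene']),ray(C['side'],*cen['side'])))
# other things (base-level pts in side)
for nm,n,u,v,z in(('jar','side',212,312,.038),('nudecap','side',458,228,.093),('redcap','side',461,283,.093),('jar','scene',375,346,.038),('nude','scene',306,167,.093),('red','scene',357,170,.093),('basecornA','side',319,318,.012),('basecornB','side',384,326,.012),('ledgeA','side',280,252,.012),('ledgeB','side',303,198,.012)):
    print(nm,n,plane(C[n],u,v,z).round(3))
im=C['side']['img'][180:340,270:420];cv2.imwrite('pics/crop.png',cv2.resize(im,None,fx=5,fy=3.75*4/3*.75,interpolation=cv2.INTER_CUBIC)[:,:,::-1])
E
```

```text
scene green (268.2801519468186, 287.3798670465337) [0.58999632 0.05307236 0.033     ]
plate poly [[354, 222], [347, 226], [343, 265], [350, 256]] ((347.8564758300781, 243.360107421875), (9.559333801269531, 44.35531234741211), 12.26477336883545)
0.03 [[0.4531, 0.1836, 0.03], [0.4621, 0.1721, 0.03], [0.5429, 0.1659, 0.03], [0.5248, 0.1768, 0.03]]
0.066 [[0.485, 0.1823, 0.066], [0.4935, 0.1713, 0.066], [0.5705, 0.1654, 0.066], [0.5532, 0.1758, 0.066]]
side green (306.7, 222.3) [0.58383958 0.05341325 0.033     ]
plate poly [[331, 272], [331, 293], [359, 304], [363, 300], [378, 302], [379, 281]] ((353.8998107910156, 289.26080322265625), (52.76752471923828, 26.808622360229492), 12.26477336883545)
0.03 [[0.5441, 0.1347, 0.03], [0.5416, 0.1679, 0.03], [0.5055, 0.1821, 0.03], [0.5008, 0.1757, 0.03], [0.4819, 0.1774, 0.03], [0.4814, 0.1448, 0.03]]
0.066 [[0.542, 0.1616, 0.066], [0.5397, 0.1928, 0.066], [0.5056, 0.2062, 0.066], [0.5011, 0.2002, 0.066], [0.4834, 0.2018, 0.066], [0.4829, 0.1711, 0.066]]
(array([0.58525721, 0.05125498, 0.02848637]), np.float64(0.003344654418234773))
jar side [0.685 0.212 0.038]
nudecap side [0.388 0.103 0.093]
redcap side [0.39  0.187 0.093]
jar scene [0.69  0.211 0.038]
nude scene [0.39  0.103 0.093]
red scene [0.396 0.187 0.093]
basecornA side [0.555 0.195 0.012]
basecornB side [0.473 0.201 0.012]
ledgeA side [0.618 0.092 0.012]
ledgeB side [ 0.597 -0.013  0.012]
```

View pics/crop.png

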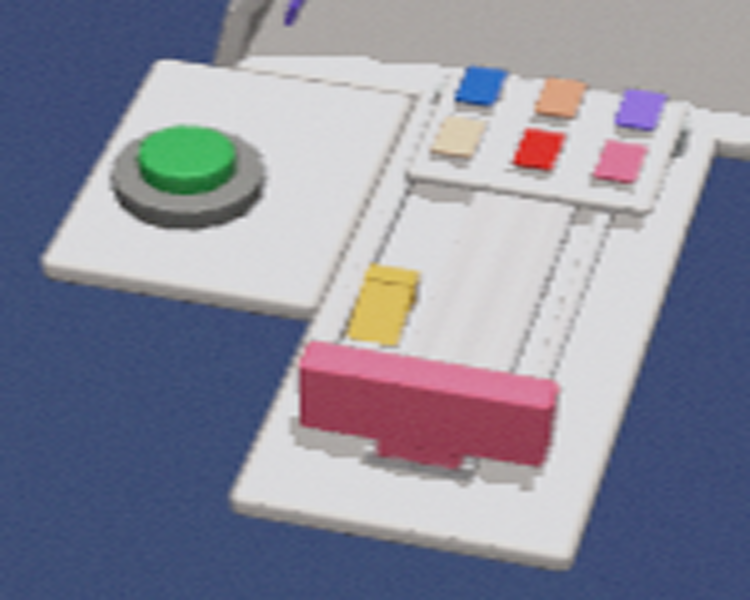

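The crop shows the plate's outer face between roughly (330,277)–(380,288) at the top and (330,295)–(379,304) at the bottom (full-image pixels). The base's front edge runs (317,312)–(384,327), and the button is at (307,222).

```bash
python3 - <<'E'
from h import *
C=dict(np.load('pics/side1.png.npz'))
f=lambda x,y,z:plane(C,270+x/5,180+y/3.75,z)
P={k:f(*v) for k,v in dict(bl=(300,430,.03),br=(545,465,.03),tl=(301,367,.066),tr=(550,405,.066),baseL=(235,494,.012),baseR=(572,553,.012),ledF=(45,262,.012),ledJ=(316,306,.012),ledB=(160,62,.012),side2=(700,190,.012),btn=(187,152,.034)).items()}
for k,v in P.items(): print(k,v.round(4))
def yaw(a,b): d=P[b]-P[a]; return np.degrees(np.arctan2(d[1],d[0])).round(1)
print('x',yaw('baseR','side2'),yaw('ledF','ledB'),'y-90',[yaw(*p)-90 for p in(('br','bl'),('tr','tl'),('baseR','baseL'),('ledJ','ledF'))])
E
```

```text
bl [0.5427 0.1705 0.03  ]
br [0.4806 0.1803 0.03  ]
tl [0.5423 0.1706 0.066 ]
tr [0.4814 0.1814 0.066 ]
baseL [0.5583 0.1855 0.012 ]
baseR [0.4723 0.2028 0.012 ]
ledF [0.6196 0.0883 0.012 ]
ledJ [0.5434 0.1035 0.012 ]
ledB [ 0.5984 -0.0157  0.012 ]
side2 [0.4387 0.0406 0.012 ]
btn [0.5831 0.051  0.034 ]
x -101.7 -101.5 y-90 [np.float64(-98.9), np.float64(-100.1), np.float64(-101.3), np.float64(-101.3)]
```

Emit:
{"name": "apply_moves", "arguments": {"deltas": [[255,3.8,-2.85,0,0,0,0.0075],[255,3.8,-2.85,0,0,0,0.0075],[255,3.8,-2.85,0,0,0,0.0075],[255,3.8,-2.85,0,0,0,0.0075],[255,3.8,-2.85,0,0,0,0.0075],[255,3.8,-2.85,0,0,0,0.0075],[255,3.8,-2.85,0,0,0,0.0075],[255,3.8,-2.85,0,0,0,0.0075],[255,3.8,-2.85,0,0,0,0.0075],[255,3.8,-2.85,0,0,0,0.0075]], "grip_force": 20}}

```text
time_s: 1.1
ee_pos: [0.5263, 0.244, 0.2302]
eef_rot: [-3.141, -0.0, 2.95]
force: [-0.4, 0.1, 0.3]
grip_width: 0.0175
grip_force: 0.0
```

Emit:
{"name": "apply_moves", "arguments": {"deltas": [[255,0,0,0,0,0,0],[255,0,0,0,0,0,0],[255,0,0,0,0,0,0]]}}

```text
time_s: 1.4
ee_pos: [0.5243, 0.2462, 0.2303]
eef_rot: [-3.141, -0.001, 2.95]
force: [-0.9, 0.7, 0.3]
grip_width: 0.0004
grip_force: 0.0
```

```bash
python3 - <<'E'
from h import *
c=snap('wrist','w1.png');print(c['pose'],c['K'])
for p in((.512,.176,.066),(.586,.052,.034)):
    T=np.linalg.inv(c['pose'])@np.r_[p,1];print(c['K']@np.array([T[0],-T[1],-T[2]])/-T[2])
E
```

```text
[[ 0.19071283 -0.93942933 -0.28478265  0.43992501]
 [ 0.98164528  0.18282792  0.05428155  0.26164829]
 [ 0.00107254 -0.28990773  0.957054    0.38468133]
 [ 0.          0.          0.          1.        ]] [[334.19414704   0.         323.96902803]
 [  0.         334.19414704 240.52277268]
 [  0.           0.           1.        ]]
[252.43526423 231.39291493   1.        ]
[170.61664233 304.06897502   1.        ]
```

View pics/w1.png

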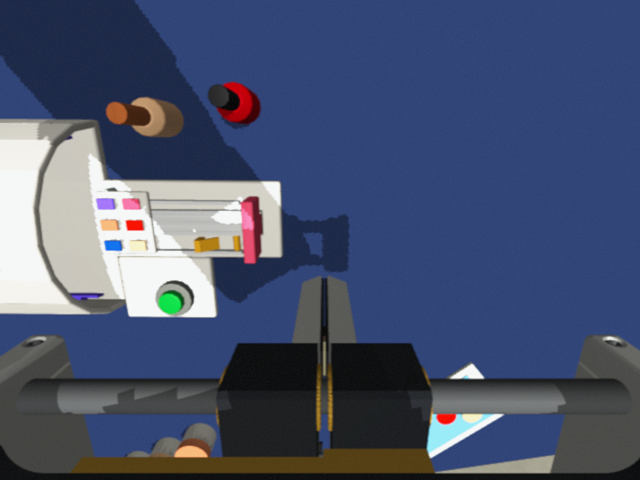

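The wrist view agrees with the measurements: plate front at about (255,229), button at (171,302), and the fingers aligned with the carriage. I'll go down in front of the plate.

Emit:
{"name": "apply_moves", "arguments": {"deltas": [[255,0,0,-4,0,0,0],[255,0,0,-4,0,0,0],[255,0,0,-4,0,0,0],[255,0,0,-3,0,0,0],[255,0,0,-1.8,0,0,0],[255,0,0,0,0,0,0],[255,0,0,0,0,0,0]]}}

```text
time_s: 2.15
ee_pos: [0.5248, 0.2463, 0.0633]
eef_rot: [3.141, 0.001, 2.951]
force: [-0.1, -0.4, -0.1]
grip_width: 0.0005
grip_force: 0.0
```

Emit:
{"name": "apply_moves", "arguments": {"deltas": [[255,-0.38,-1.96,0,0,0,0],[255,-0.38,-1.96,0,0,0,0],[255,-0.19,-0.98,0,0,0,0],[255,0,0,0,0,0,0],[255,0,0,0,0,0,0]]}}

```text
time_s: 2.65
ee_pos: [0.5159, 0.1971, 0.0633]
eef_rot: [3.141, 0.001, 2.95]
force: [0.3, -1.3, 0.1]
grip_width: 0.0005
grip_force: 0.0
```

Emit:
{"name": "apply_moves", "arguments": {"deltas": [[255,-0.19,-0.98,0,0,0,0],[255,-0.19,-0.98,0,0,0,0],[255,0,0,0,0,0,0]]}}

```text
time_s: 2.95
ee_pos: [0.5117, 0.1765, 0.0627]
eef_rot: [3.141, 0.0, 2.949]
force: [-0.7, 4.4, 2.1]
grip_width: 0.0003
grip_force: 1.7
```

Emit:
{"name": "apply_moves", "arguments": {"deltas": [[255,-0.23,-1.18,0,0,0,0],[255,-0.23,-1.18,0,0,0,0],[255,-0.23,-1.18,0,0,0,0],[255,-0.23,-1.18,0,0,0,0],[255,-0.23,-1.18,0,0,0,0],[255,-0.12,-0.59,0,0,0,0],[255,0,0,0,0,0,0],[255,0,0,0,0,0,0]]}}

```text
time_s: 3.75
ee_pos: [0.4989, 0.1125, 0.0627]
eef_rot: [3.141, -0.0, 2.95]
force: [-2.6, 6.9, 3.9]
grip_width: 0.0005
grip_force: 3.1
```

Emit:
{"name": "apply_moves", "arguments": {"deltas": [[255,-0.06,-0.29,0,0,0,0],[255,-0.06,-0.29,0,0,0,0],[255,0,0,0,0,0,0],[255,0,0,0,0,0,0]]}}

```text
time_s: 4.15
ee_pos: [0.4977, 0.1069, 0.0627]
eef_rot: [3.141, -0.0, 2.95]
force: [-0.8, 6.6, 4.2]
grip_width: 0.0002
grip_force: 3.2
```

Emit:
{"name": "apply_moves", "arguments": {"deltas": [[255,-0.06,-0.29,0,0,0,0],[255,-0.02,-0.1,0,0,0,0],[255,0,0,0,0,0,0]]}}

```text
time_s: 4.45
ee_pos: [0.4969, 0.1029, 0.0626]
eef_rot: [3.141, -0.0, 2.95]
force: [-0.7, 7.5, 3.7]
grip_width: 0.0007
grip_force: 3.3
```

Emit:
{"name": "apply_moves", "arguments": {"deltas": [[255,-0.06,-0.29,0,0,0,0],[255,0,0,0,0,0,0],[255,0,0,0,0,0,0]]}}

```text
time_s: 4.75
ee_pos: [0.4966, 0.1013, 0.0627]
eef_rot: [3.139, 0.0, 2.95]
force: [1.2, 17.5, 1.6]
grip_width: 0.0005
grip_force: 9.1
```

The force jumped from 7 to 17 N and the tool stopped short of its target, so the carriage is at its stop. I'll release fast.

Emit:
{"name": "apply_moves", "arguments": {"deltas": [[255,0.95,4.9,0,0,0,0],[255,0.95,4.9,0,0,0,0],[255,0.95,4.9,0,0,0,0],[255,0,0,4,0,0,0],[255,0,0,4,0,0,0],[255,0,0,4,0,0,0],[255,0,0,0,0,0,0],[255,0,0,0,0,0,0],[255,0,0,0,0,0,0]]}}

```text
time_s: 5.65
ee_pos: [0.5244, 0.2461, 0.1811]
eef_rot: [-3.14, -0.002, 2.95]
force: [-0.2, 0.1, 0.2]
grip_width: 0.0005
grip_force: 0.0
```

```bash
python3 - <<'E'
from h import *
c=snap('wrist','w2.png');print(c['pose'][:3,3])
h=cv2.cvtColor(c['img'],cv2.COLOR_RGB2HSV).astype(int)
m=((h[...,0]>45)&(h[...,0]<80)&(h[...,1]>120)).astype(np.uint8)
cs,_=cv2.findContours(m,0,2);k=max(cs,key=cv2.contourArea);M=cv2.moments(k);u,v=M['m10']/M['m00'],M['m01']/M['m00']
print(u,v,cv2.boundingRect(k),plane(c,u,v,.034))
E
```

```text
[0.4403106  0.26183969 0.33559368]
150.10796836982968 323.9376520681265 (136, 311, 29, 27) [0.58281471 0.05344624 0.034     ]
```

View pics/w2.png

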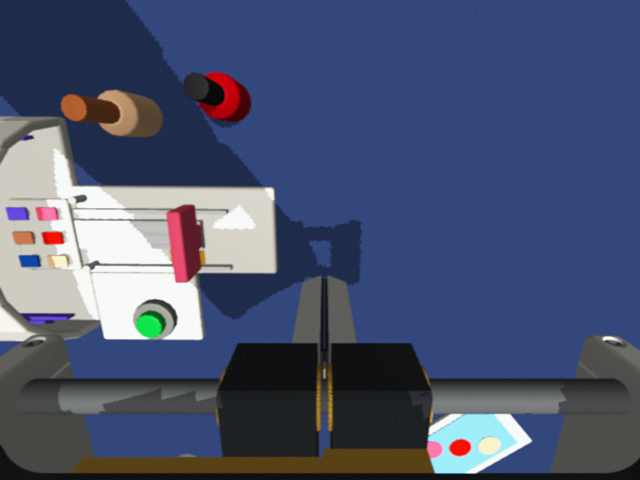

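The carriage has come back part-way: the plate is around (185,243). I'll check its slide numerically, using the edge of the plate's top and the base edge.

```bash
python3 - <<'E'
from h import *
f=np.array([.512,.176]);x=np.array([-.191,-.982])
for n in('w1','w2'):
    c=dict(np.load(f'pics/{n}.png.npz'))
    h=cv2.cvtColor(c['img'],cv2.COLOR_RGB2HSV).astype(int)
    m=((h[...,0]>160)&(h[...,1]>90)&(h[...,2]>70)).astype(np.uint8);m[:190]=0;m[290:]=0;m[:,:150]=0
    cs,_=cv2.findContours(m,0,2);k=max(cs,key=cv2.contourArea);b=cv2.boundingRect(k);print(n,b)
    v=b[1]+b[3]/2
    for u,z in((b[0],.066),(b[0]+b[2],.066),(b[0]+b[2],.03)): print(u,z,((plane(c,u,v,z)[:2]-f)@x).round(4))
c=snap('side','s2.png')
im=c['img'][160:340,270:420];cv2.imwrite('pics/crop2.png',cv2.resize(im,None,fx=4,fy=3.3,interpolation=cv2.INTER_CUBIC)[:,:,::-1])
E
```

```text
w1 (240, 197, 22, 67)
240 0.066 0.0122
262 0.066 -0.0095
262 0.03 -0.0026
w2 (167, 205, 36, 77)
167 0.066 0.0621
203 0.066 0.0317
203 0.03 0.0454
```

View pics/crop2.png

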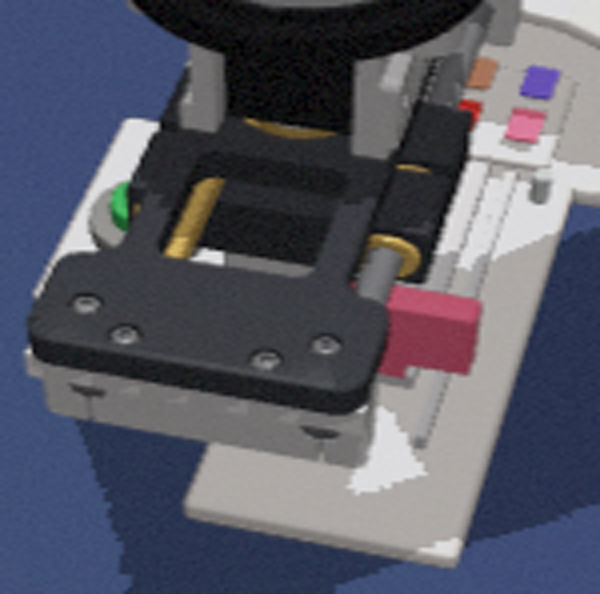

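The plate's back edge moved by 49.9 mm, so it is latched. Next I'll move above the button at (0.584, 0.0525).

Emit:
{"name": "apply_moves", "arguments": {"deltas": [[255,1.2,-3.87,0,0,0,0],[255,1.2,-3.87,0,0,0,0],[255,1.2,-3.87,0,0,0,0],[255,1.2,-3.87,0,0,0,0],[255,1.16,-3.88,0,0,0,0],[255,0,0,0,0,0,0],[255,0,0,0,0,0,0]]}}

```text
time_s: 6.45
ee_pos: [0.5843, 0.0523, 0.1815]
eef_rot: [-3.141, -0.002, 2.948]
force: [-0.0, 0.3, 1.4]
grip_width: 0.0009
grip_force: 0.0
```

Emit:
{"name": "apply_moves", "arguments": {"deltas": [[255,0,0,-3,0,0,0],[255,0,0,-3,0,0,0],[255,0,0,-3,0,0,0],[255,0,0,-2,0,0,0],[255,0,0,0,0,0,0],[255,0,0,0,0,0,0]]}}

```text
time_s: 7.05
ee_pos: [0.5845, 0.0538, 0.0729]
eef_rot: [-3.142, -0.0, 2.951]
force: [0.3, -1.1, 1.4]
grip_width: 0.0005
grip_force: 0.0
```

```bash
python3 - <<'E'
from h import *
c=snap('side','s3.png');d=snap('scene','c3.png')
a=cv2.resize(c['img'][100:340,250:450],(400,480));b=cv2.resize(d['img'][150:390,170:370],(400,480))
cv2.imwrite('pics/crop3.png',np.hstack([a,b])[:,:,::-1])
E
```

```text
(no output)
```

View pics/crop3.png

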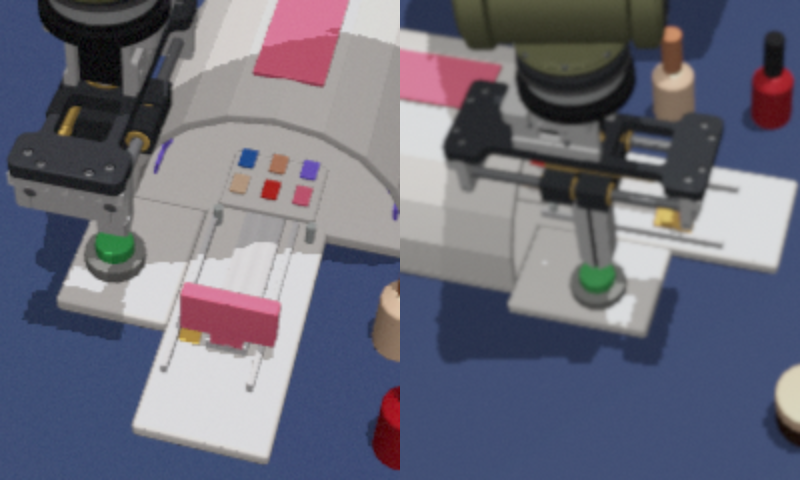

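The fingertips are centred over the button in both views (left at about (115,240), right at (597,268)), and the carriage still sits at the catch. I'll press now.

Emit:
{"name": "apply_moves", "arguments": {"deltas": [[255,0,0,-0.8,0,0,0],[255,0,0,-0.6,0,0,0],[255,0,0,-0.3,0,0,0],[255,0,0,0,0,0,0]]}}

```text
time_s: 7.55
ee_pos: [0.5846, 0.0529, 0.0553]
eef_rot: [3.141, 0.0, 2.95]
force: [-0.6, 1.3, 3.8]
grip_width: 0.0003
grip_force: 1.8
```

Emit:
{"name": "apply_moves", "arguments": {"deltas": [[255,0,0,-0.2,0,0,0],[255,0,0,-0.1,0,0,0],[255,0,0,0,0,0,0]]}}

```text
time_s: 7.85
ee_pos: [0.5846, 0.0529, 0.0532]
eef_rot: [3.141, 0.0, 2.95]
force: [-3.4, 1.4, 8.8]
grip_width: 0.0004
grip_force: 4.9
```

Emit:
{"name": "apply_moves", "arguments": {"deltas": [[255,0,0,-0.1,0,0,0],[255,0,0,0,0,0,0],[255,0,0,0,0,0,0]]}}

```text
time_s: 8.15
ee_pos: [0.5848, 0.0529, 0.053]
eef_rot: [3.141, 0.001, 2.95]
force: [-7.2, 0.5, 19.3]
grip_width: 0.0006
grip_force: 9.5
```

The button is bottomed out: 19 N, and only 0.2 mm of further motion. I'll release it and withdraw.

Emit:
{"name": "apply_moves", "arguments": {"deltas": [[255,0,0,2,0,0,0],[255,0,0,3,0,0,0],[255,0,0,4,0,0,0],[255,0,0,4,0,0,0],[255,0,0,4,0,0,0],[255,1,4,0,0,0,0],[255,1,4,0,0,0,0],[255,1,4,0,0,0,0],[255,1,4,0,0,0,0],[255,1,4,0,0,0,0]]}}

```text
time_s: 9.15
ee_pos: [0.6346, 0.2543, 0.2211]
eef_rot: [-3.141, -0.0, 2.95]
force: [0.2, -1.0, -0.8]
grip_width: 0.0003
grip_force: 0.0
```

Emit:
{"name": "apply_moves", "arguments": {"deltas": [[255,0,4,0,0,0,0],[255,0,4,0,0,0,0],[255,0,0,0,0,0,0],[255,0,0,0,0,0,0]]}}

```text
time_s: 9.55
ee_pos: [0.6342, 0.3333, 0.2205]
eef_rot: [-3.141, -0.001, 2.951]
force: [0.2, 0.2, -0.3]
grip_width: 0.0006
grip_force: 0.0
```

```bash
python3 - <<'E'
from h import *
c=snap('scene','c4.png')
E
```

```text
(no output)
```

View pics/c4.png

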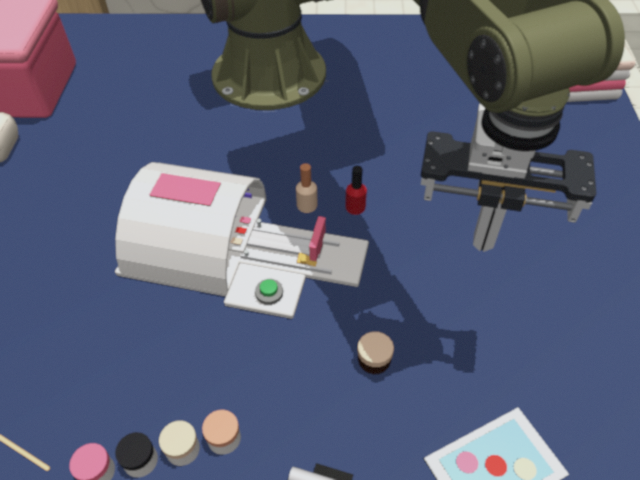

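The plate is latched half-way at about (317,240) and the button is up at (269,289). The bottles and jar haven't moved, and the arm is clear.

```bash
python3 -c "
from station import ctrl
print(ctrl.hand_in())"
```

```text
the job is handed in; nothing more can be done
None
```

I pushed the carriage to its stop and it sprang back and latched at the half-way catch; I then pressed the green start button fully down and released it, left the bottles and jar where they stood, and handed in with the arm clear at about 9.6 s.

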